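# Hold the fourth leg of a footstool for screwing

## Robot

A 7-joint arm with a two-finger parallel gripper is mounted at the origin on the work surface. World frame = base frame: x ahead of the robot, y to its left, z up, the work surface at z = 0. Lengths are in m, angles in rad, forces in N, time in s.
With the tool pointing down it reaches from about 0.4 to 0.85 m from the base axis. Payload 4.5 kg.
Tool frame: the origin (TCP) lies at the very end of the fingers, on their centre line; the grasp point (between the pads) lies 19 mm behind it; z points along the fingers, y is the line along which they close (so a half turn about z gives the same grasp; the last joint's range is limited). The gripper opens to 88 mm and grips with 3 to 60 N. Pads are 18 mm wide; open, the fingers measure 123 mm over their backs; the gripper's body (75 mm by 187 mm) begins 45 mm behind the grasp point.
Start: joints at [1.239, 0.689, -0.195, 1.565, 0.157, 0.902, -0.215], TCP at [0.224, -0.584, 0.239] pointing down, gripper open.
Joint ranges: [-3.01, 3.01], [-0.46, 2.08], [-1.47, 1.51], [0.13, 2.56], [-1, 4.14], [0.04, 2.09], [-2.66, 2.66]. Speed limits (rad/s): [2.57, 2.57, 3.14, 3.14, 3.14, 3.14, 3.14].

## Interface

Orientations are given as a unit quaternion [x, y, z, w].
In Python, from plant import r gives the robot as it stands. The module is installed in compiled form; this text tells all that it offers.
- The arm moves only by the shell command python3 -m pendant 'ROWS' [FORCE]. ROWS is JSON, one flat list of numbers, 7 for each row, row after row: the opening, from 0 (shut) to 1 (fully open), then the shift along the tool's x, y, z scaled (see below), then the turn, a rotation vector about the tool's x, y, z scaled (see below). A call has 1 to 12 rows; each row is the pose to reach, as a shift and turn from the pose commanded when the call began, along the tool's axes at that moment; what a row does not reach only later rows make up. The controller multiplies each number of a shift by 0.15 m and each number of a turn by pi/2 rad. A row lasts 1/10 s, in which the tool goes at most 50 mm and 8.59 degrees, less where a joint would pass 70% of its speed; a pose out of reach is approached as far as the arm can. A call with a number of a shift or a turn outside -1 to 1 is refused whole. A call with a gripper value outside its range is refused whole. The fingers move at their own pace and stop on an object; FORCE is the grip in N (left out, the last holds). Time passes only in rows, so rows that repeat a pose let the fingers close. It gives the time, the measured TCP pose, the force, the opening and the grip force at its end, in the units of the state.
- r.get_state(): the state, without advancing time (a new reading comes with each control period).
- r.snapshot(name): name is "scene" or "side" or "wrist"; returns a dict with "img" (420x560x3 uint8, red, green, blue), "mtx" (3x3 intrinsics, pixels), "cam_to_world" (4x4, takes a point from camera to world coordinates). Camera axes: x right, y up, looking along -z (the intrinsics and any distortion apply to the point x, -y, -z); pixel columns grow to the right and rows downward; lengths in m; the calibration is good to about 2 mm. A picture is of the moment at which its call begins. There is no depth.
- r.finish_job(): hands the job in; it is judged then, once.
The state is a dict: "clock": time; "q": joint angles; "qd": joint speeds; "joint_torque": joint torques, N m; "tool_pos": TCP position; "eef_rot": TCP orientation; "contact_force": force on the tool from outside, world axes, zero at the start; "moment": the same for the moment, N m; "opening": opening from 0.0 (shut) to 1.0 (fully open); "finger_force": force on a finger pad.
Only numpy, scipy, OpenCV 4.12 (cv2) and the standard library are available. Lean on these libraries where they do the work, as an engineer would, in place of code of your own. Each camera call takes 0.05 s, during which the arm holds its last target. There are 200 camera calls.

## Task

The footstool lies upside down on the bench with three legs in, and its fourth leg stands in the divided carton: pull that leg out and stand it in the stool's empty corner as it stood in the carton, its end flat on the seat board, upright, square and snug into both rails. Press it against the long rail with a steady push of about 10 N (a kilo's weight) so that I can drive the screws through that rail into it, and finish while still gripping and pressing it: do not let go. Leave everything else lying where it is.

Things in the scene. Friction and masses are not known exactly. Their poses are not given: they have to be found in the camera images.
- leg: The loose leg: square wooden bar 32 x 32 x 170 mm upright in one of the carton's three cells, the tallest thing there; on its upper end a round black glide 22 mm across, 4 mm high. 0.09 to 0.17 kg. Origin: centre of its lower end; z up along the leg, x and y square to its four equal faces (any face may go to any rail). Dragged over the seat board it catches and tilts.
- carton: Fixed cardboard carton, outside 226 (its x) x 76 (its y) x 90 mm high, open on top, walls and dividers 4 mm, floor about 4 mm, a row of three cells along its x (centres x = -74, 0, 74 mm). Origin: centre of its underside; z up. One cell holds the leg, the others a round dowel and a flat offcut, both shorter.
- stool: Fixed footstool upside down on the bench. Seat board 250 (its x) x 340 (y) x 18 mm; on it four rails 18 mm thick, 70 high (top edge 88 mm above the bench), frame inside 174 x 264 mm. Three inner corners hold legs like the loose one, tops 192 mm above the bench; the +x, +y corner is empty. Battens around it, under 33 mm high. Origin: centre of the seat board on the bench; z up.
- corner (a point): The point of the empty inner corner on the seat board, 18 mm above the bench, where the inner faces of the long rail and the end rail meet. Axes as the stool's: +x points squarely into the long rail, +y squarely into the end rail. A leg standing snug in the corner has its lower end's centre at x = -16 mm, y = -16 mm, z = 0 from here.
- long_rail: The long rail (18 x 300 x 70 mm) on the stool's +x side, rigid and fixed, with two screws started in its outer face at the empty corner: the leg is to be pressed in +x against its inner face. Origin: centre of its lower edge, 18 mm above the bench; axes as the stool's; the inner face is at x = -9 mm.
- end_rail: The short end rail (174 x 18 x 70 mm) on the stool's +y side, rigid and fixed. Origin: centre of its lower edge, 18 mm above the bench; axes as the stool's; the inner face is at y = -9 mm.
- dowel: Bystander: round dowel, 28 mm across, 145 mm long, standing in a cell of the carton. Origin: centre of its lower end.
- offcut: Bystander: flat wooden offcut 44 x 20 x 130 mm, standing in a cell of the carton. Origin: centre of its lower end.
- screw_tub: Bystander: small open tub of screws 75 x 55 x 30 mm standing on the seat board inside the rail frame, near its middle. Origin: centre of its underside.
- screwdriver: Bystander: screwdriver, 170 mm long, lying on the bench in front of the robot, between it and the carton. Origin: under its middle.
- tape: Bystander: tape measure 68 x 36 x 62 mm, beyond the gap between stool and carton. Origin: centre of its underside.
- glue: Bystander: white glue bottle, 60 mm across, 170 mm high, standing beyond and to the left of the carton. Origin: centre of its underside.
- mug: Bystander: ceramic mug, 82 mm across, 92 mm high, to the left of the carton. Origin: centre of its underside.
Mind the look-alikes: they are no part of the job. Leave any green or purple look-alike of the leg alone.

How it is judged:
On the way, in this order (a step that is already met when the one before it is completed fails the run):
1. the leg, gripped, has been lifted out of the carton: its lower end is above the carton's rim (height (world z) of leg above 0.092 m and contact force between the fingers and leg above 2 N), for 0.1 s.
2. the leg stands in the stool's empty corner, end on the seat board, upright and square (x of leg in the frame of corner between -0.02 and -0.012 m and y of leg in the frame of corner between -0.02 and -0.012 m and z of leg in the frame of corner between -0.004 and 0.003 m and angle between leg's own z axis and vertical below 0.045 rad and (angle between the x axis of leg and the x axis of stool, either way round below 0.06 rad or angle between the x axis of leg and the y axis of stool, either way round below 0.06 rad)), for 0.2 s.
At the end, for the whole second after the job is handed in: The gripped leg rests on the seat board (within 3 mm) in the empty corner, within 4 mm of snug to both rails, under 0.045 rad from upright and 0.06 rad from square, at rest, pressed on the long rail with 5 to 20 N (under 20 N on the end rail), through the last second (all of step 2 and contact force between leg and long_rail between 5 and 20 N and contact force between leg and end_rail below 20 N and contact force between the fingers and leg above 3 N and linear speed of leg below 0.01 m/s); the arm keeps its last pose, push and grip.
It fails at once if a bystander (dowel, offcut, screw tub, screwdriver, tape, glue, mug) was moved more than 40 mm (distance of any of dowel, offcut, screw_tub, screwdriver, tape, glue, mug from where it was at the start of the episode above 0.04 m).
It also fails if it takes over 51 s, if anything falls off the work surface, if the arm or the gripper's body presses on something with over 40 N, if the wrist force passes 120 N, or if a joint passes its speed limit or range.

## Working session

There is one attempt and no reset: what is moved stays moved. The work goes in short steps, Python scripts to look and compute and a shell command to move; the robot and the scene stay as the last step left them, time stands still between calls to the robot, and variables do not carry over. Pictures are saved under pics/ and viewed, at most 10 in all, crops included, and the job is handed in when it is done.

```bash
mkdir -p pics; python3 - <<'E'
from plant import r
import cv2,pickle
s=r.get_state();print(s)
for n in["scene","side"]:
    d=r.snapshot(n);pickle.dump(d,open(n+".pkl","wb"));cv2.imwrite(f"pics/{n}0.png",d["img"][:,:,::-1]);print(n,d["mtx"].tolist(),d["cam_to_world"].round(4).tolist(), d.keys())
E
```

```text
{'clock': 0.0, 'q': array([ 1.23884633,  0.6899647 , -0.19451536,  1.56631552,  0.15730091,
        0.90245111, -0.21512611]), 'qd': array([ 0.00281836,  0.00107208,  0.00124655, -0.00019601, -0.00075686,
       -0.00105563,  0.00157259]), 'joint_torque': array([-4.06609997e-04, -5.27554214e+01, -1.26665108e+00, -1.53428650e+01,
       -5.25683386e-02,  6.59894184e-03,  1.82287649e-04]), 'tool_pos': array([ 0.22327344, -0.58311392,  0.23792967]), 'eef_rot': array([ 9.83319413e-01,  1.81885043e-01, -2.18002825e-04, -8.46157705e-04]), 'contact_force': array([-0.03489687,  0.42996477, -0.27345428]), 'moment': array([0.07279873, 0.00709793, 0.01516387]), 'finger_force': 0.0, 'opening': 0.9973110520716687}
scene [[413.4741724863799, 0.0, 275.3167527536858], [0.0, 413.4741724863799, 206.89674590249857], [0.0, 0.0, 1.0]] [[0.6409, -0.6604, 0.3913, 0.9191], [0.7676, 0.5513, -0.3269, -0.2109], [0.0002, 0.5099, 0.8602, 0.8839], [0.0, 0.0, 0.0, 1.0]] dict_keys(['img', 'mtx', 'cam_to_world'])
side [[445.15542727025183, 0.0, 283.9603314917693], [0.0, 445.15542727025183, 201.52941333855804], [0.0, 0.0, 1.0]] [[-0.9635, 0.1747, -0.2029, 0.3211], [-0.2677, -0.6281, 0.7306, 0.8265], [0.0002, 0.7583, 0.6519, 0.6746], [0.0, 0.0, 0.0, 1.0]] dict_keys(['img', 'mtx', 'cam_to_world'])
```

View pics/scene0.png

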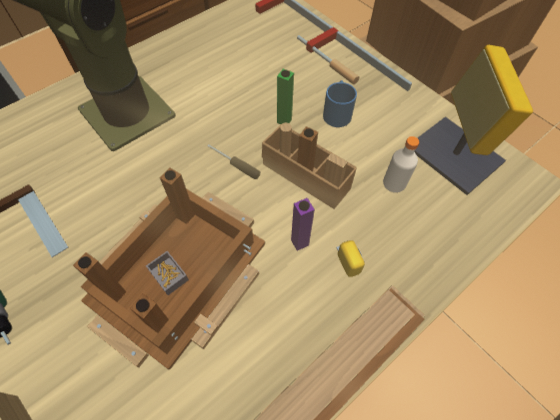

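View pics/side0.png

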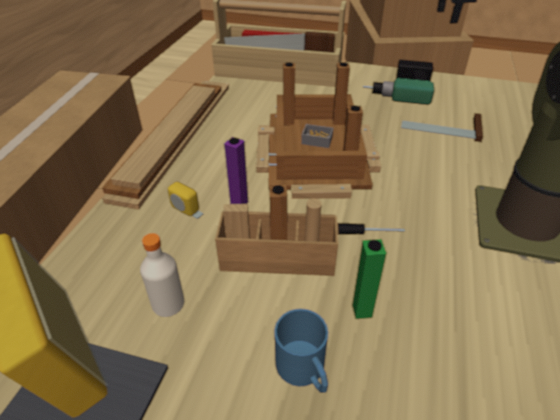

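```bash
cat >h.py <<'E'
import numpy as np,cv2,pickle
def ray(d,u,v):
    K=d["mtx"];T=d["cam_to_world"];p=np.array([(u-K[0,2])/K[0,0],-(v-K[1,2])/K[1,1],-1]);return T[:3,3],T[:3,:3]@p
def onz(d,u,v,z):
    o,w=ray(d,u,v);return o+w*(z-o[2])/w[2]
def tri(d1,p1,d2,p2):
    A=[];b=[]
    for d,p in((d1,p1),(d2,p2)):
        o,w=ray(d,*p);w/=np.linalg.norm(w);P=np.eye(3)-np.outer(w,w);A.append(P);b.append(P@o)
    return np.linalg.lstsq(np.vstack(A),np.hstack(b),rcond=None)[0]
def dark(d,box,th=45):
    x0,y0,x1,y1=box;g=d["img"][y0:y1,x0:x1].max(2);m=(g<th).astype(np.uint8)
    n,l,s,c=cv2.connectedComponentsWithStats(m)
    return [(c[i]+[x0,y0],s[i,4]) for i in range(1,n) if s[i,4]>15]
E
python3 - <<'E'
from h import *
S=pickle.load(open("scene.pkl","rb"));D=pickle.load(open("side.pkl","rb"))
for nm,box in dict(A=(155,160,195,190),B=(70,245,110,275),C=(125,290,165,320),leg=(294,120,324,142)).items():
    for c,a in dark(S,box):print(nm,"scene",c.round(1),a,onz(S,*c,.178 if nm=="leg" else .192).round(4))
for nm,box in dict(P=(278,55,302,80),Q=(330,55,356,80),R=(342,98,366,120),leg=(264,180,294,202)).items():
    for c,a in dark(D,box):print(nm,"side",c.round(1),a,onz(D,*c,.178 if nm=="leg" else .192).round(4))
def crop(d,x0,y0,x1,y1,f):return cv2.resize(d["img"][y0:y1,x0:x1,::-1],None,fx=f,fy=f,interpolation=cv2.INTER_CUBIC)
a=crop(S,255,110,365,210,5);cv2.imwrite("pics/c1.png",a)
a=crop(S,205,180,275,270,6);b=crop(D,260,175,310,265,6);cv2.imwrite("pics/c2.png",np.hstack([a,b]))
E
```

```text
R side [355. 108.] 23 [ 0.4051 -0.0604  0.192 ]
leg side [277.7 189.3] 58 [0.4951 0.2409 0.178 ]
```

View pics/c1.png

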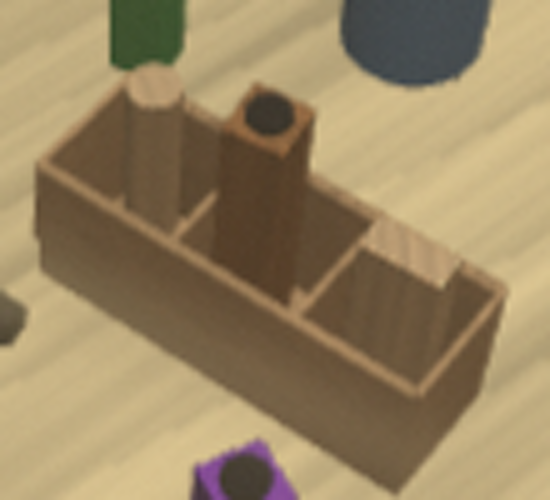

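View pics/c2.png

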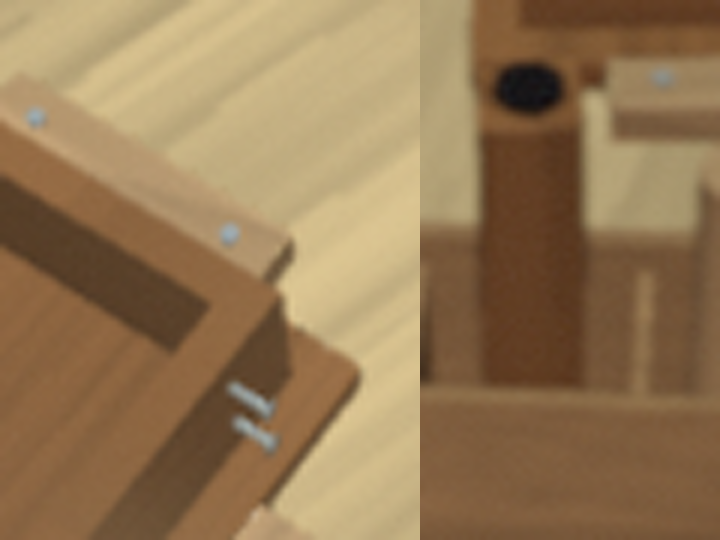

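```bash
cat >>h.py <<'E'
def glide(d,box,th=80,sat=25):
    x0,y0,x1,y1=box;g=d["img"][y0:y1,x0:x1].astype(int);m=((g.max(2)<th)&(g.max(2)-g.min(2)<sat)).astype(np.uint8)
    n,l,s,c=cv2.connectedComponentsWithStats(m);i=1+s[1:,4].argmax();return c[i]+[x0,y0],s[i,4]
E
python3 - <<'E'
from h import *
S=pickle.load(open("scene.pkl","rb"));D=pickle.load(open("side.pkl","rb"))
G={}
for nm,b1,b2 in (("A",(160,165,190,185),(342,98,366,120)),("B",(75,250,105,272),(330,55,356,80)),("C",(130,295,160,315),(278,55,302,80)),("leg",(294,120,324,142),(264,180,294,202))):
    z=.178 if nm=="leg" else .192
    p,a=glide(S,b1);q,b=glide(D,b2,70)
    G[nm]=[onz(S,*p,z),onz(D,*q,z)]
    print(nm,p.round(1),a,q.round(1),b,*[x.round(4)[:2] for x in G[nm]],tri(S,p,D,q).round(4))
for k in(0,1):
    A,B,C=[G[n][k][:2] for n in"ABC"]
    print("AB",np.linalg.norm(A-B),"BC",np.linalg.norm(B-C),"corner leg",(A+C-B).round(4),"yaw x",np.arctan2(*(C-B)[::-1]),"yaw y",np.arctan2(*(A-B)[::-1]))
print("inner corner",onz(S,239.7,230.5,.088),"outer",onz(S,250.8,229,.088))
for c in((258,84),(315,110),(288,155),(222,122)):print(onz(S,255+c[0]/5,110+c[1]/5,.174).round(4))
print("carton rim corners",*[onz(S,255+c[0]/5,110+c[1]/5,.09)[:2].round(4) for c in((40,162),(418,392),(505,290),(130,77))])
E
```

```text
A [169.6 174.8] 65 [354.9 107.8] 28 [ 0.4078 -0.0648] [ 0.4056 -0.0613] [ 0.4061 -0.0645  0.1901]
B [ 84.1 262. ] 106 [343.2  64. ] 16 [ 0.472  -0.2867] [ 0.4697 -0.2831] [ 0.4704 -0.287   0.1901]
C [142.  305.2] 118 [288.6  63.9] 17 [ 0.6082 -0.2474] [ 0.6062 -0.2455] [ 0.6072 -0.2476  0.1908]
leg [308.3 132.5] 52 [277.7 189.2] 64 [0.4975 0.2368] [0.4953 0.2408] [0.4961 0.2382 0.1758]
AB 0.2309518236137895 BC 0.1417283462046691 corner leg [ 0.544  -0.0255] yaw x 0.2808850484178028 yaw y 1.8522003058477865
AB 0.23089282882111545 BC 0.14156946920545674 corner leg [ 0.542  -0.0237] yaw x 0.2688554540709611 yaw y 1.8522276759723701
inner corner [ 0.55321009 -0.00570072  0.088     ] outer [0.56572836 0.01500301 0.088     ]
[0.4802 0.2476 0.174 ]
[0.5079 0.2569 0.174 ]
[0.5192 0.2302 0.174 ]
[0.4864 0.2204 0.174 ]
carton rim corners [0.397  0.1857] [0.6131 0.2338] [0.5981 0.3057] [0.3833 0.2553]
```

The loose leg is the brown bar in the carton's middle cell, scene (308,133) and side (278,189). The green bar at scene (285,95), the purple bar at (302,225) and the three stool legs don't fit: only the brown bar stands in a carton cell with the dowel and offcut beside it, as the enlarged crops confirm. The empty corner is at scene (240,230), next to the two screws at (246,248).

```bash
cat >>h.py <<'E'
from scipy.spatial.transform import Rotation as R
def go(r,pos,yaw,tilt=True):
    "scaled shift and turn to bring TCP to pos with tool x at yaw, pointing down"
    s=r.get_state();Rc=R.from_quat(s["eef_rot"])
    Rt=R.from_euler("z",yaw)*R.from_euler("x",np.pi)
    t=Rc.inv().apply(np.array(pos)-s["tool_pos"])/.15
    w=(Rc.inv()*Rt).as_rotvec()/(np.pi/2)
    print("t",s["clock"],"tcp",s["tool_pos"].round(4),"q",s["q"].round(2),"F",s["contact_force"].round(1),"shift",t.round(3),"turn",w.round(3))
E
python3 -m pendant '[1,1,-1,-0.4,0,0,-0.945, 1,1,-1,-0.4,0,0,-0.945, 1,1,-1,-0.4,0,0,-0.945, 1,1,-1,-0.4,0,0,-0.945, 1,1,-1,-0.4,0,0,-0.945, 1,1,-1,-0.4,0,0,-0.945, 1,1,-1,-0.4,0,0,-0.945, 1,1,-1,-0.4,0,0,-0.945, 1,1,-1,-0.4,0,0,-0.945, 1,1,-1,-0.4,0,0,-0.945, 1,1,-1,-0.4,0,0,-0.945]'
python3 - <<'E'
from h import *
from plant import r
go(r,[.4963,.2388,.30],1.85)
S=pickle.load(open("scene.pkl","rb"))
L=np.array([.4963,.2388]);e=np.array([np.cos(.28),np.sin(.28)]);n=np.array([-e[1],e[0]])
for k,c,z in(("dowel",(155,87),.149),("off1",(368,240),.134),("off2",(383,215),.134),("off3",(445,285),.134)):
    p=onz(S,255+c[0]/5,110+c[1]/5,z)[:2]-L;print(k,p@e,p@n)
E
```

```text
clock: 1.2
tool_pos: [0.3096, -0.3898, 0.2983]
eef_rot: [0.602, 0.799, 0.0, -0.0]
contact_force: [0.4, -0.4, 0.3]
opening: 0.997
finger_force: 0.0
t 1.2 tcp [ 0.3096 -0.3898  0.2983] q [ 1.23  0.5  -0.65  1.85  0.37  0.92  0.69] F [ 0.4 -0.4  0.3] shift [ 3.684  2.353 -0.007] turn [-0.    -0.001  0.   ]
dowel -0.062258644973666954 0.004191620335538638
off1 0.06073718169174816 -0.006413083301495146
off2 0.0591837980428922 0.009784969603338078
off3 0.10199352460592082 -0.008865957885272195
```

```bash
python3 -m pendant '[0.52,1,0.64,0,0,0,0, 0.52,1,0.64,0,0,0,0, 0.52,1,0.64,0,0,0,0, 0.52,1,0.64,0,0,0,0]'
python3 -m pendant '[0.52,1,0.64,0,0,0,0, 0.52,1,0.64,0,0,0,0, 0.52,1,0.64,0,0,0,0, 0.52,1,0.64,0,0,0,0]'
python3 -m pendant '[0.52,1,0.64,0,0,0,0, 0.52,1,0.64,0,0,0,0, 0.52,1,0.64,0,0,0,0, 0.52,1,0.64,0,0,0,0]'
python3 - <<'E'
from h import *
from plant import r
go(r,[.4963,.2388,.30],1.85)
E
```

```text
clock: 1.6
tool_pos: [0.3616, -0.2155, 0.299]
eef_rot: [0.602, 0.799, 0.001, 0.0]
contact_force: [1.4, -0.9, 0.2]
opening: 0.66
finger_force: 0.0
clock: 2.0
tool_pos: [0.4127, -0.0445, 0.2991]
eef_rot: [0.601, 0.799, 0.001, 0.0]
contact_force: [-0.7, -0.3, -1.3]
opening: 0.519
finger_force: 0.0
clock: 2.4
tool_pos: [0.4632, 0.1268, 0.299]
eef_rot: [0.601, 0.799, 0.001, -0.0]
contact_force: [0.0, -1.5, 0.2]
opening: 0.521
finger_force: 0.0
t 2.4 tcp [0.4632 0.1268 0.299 ] q [ 0.08  0.48 -0.67  1.89  0.37  0.9  -0.49] F [ 0.  -1.5  0.2] shift [ 0.657  0.418 -0.004] turn [ 0.001 -0.001  0.001]
```

```bash
python3 -m pendant '[0.52,0.657,0.418,0,0,0,0, 0.52,0.657,0.418,0,0,0,0, 0.52,0.657,0.418,0,0,0,0, 0.52,0.657,0.418,0,0,0,0, 0.52,0.657,0.418,0,0,0,0]'
python3 - <<'E'
from h import *
from plant import r
go(r,[.4963,.2388,.12],1.85)
d=r.snapshot("wrist");pickle.dump(d,open("w.pkl","wb"));cv2.imwrite("pics/w1.png",d["img"][:,:,::-1]);print(d["mtx"].round(1).tolist(),d["cam_to_world"].round(3).tolist())
E
```

```text
clock: 2.9
tool_pos: [0.4955, 0.2333, 0.2982]
eef_rot: [0.602, 0.798, -0.001, 0.0]
contact_force: [0.1, -0.4, -0.3]
opening: 0.519
finger_force: 0.0
t 2.9 tcp [0.4955 0.2333 0.2982] q [-0.14  0.57 -0.64  1.71  0.4   1.   -0.65] F [ 0.1 -0.4 -0.3] shift [0.036 0.017 1.188] turn [-0.001  0.001 -0.001]
[[305.3, 0.0, 275.9], [0.0, 305.3, 207.2], [0.0, 0.0, 1.0]] [[0.962, -0.259, -0.087, 0.472], [0.273, 0.91, 0.311, 0.315], [-0.001, -0.323, 0.946, 0.446], [0.0, 0.0, 0.0, 1.0]]
```

View pics/w1.png

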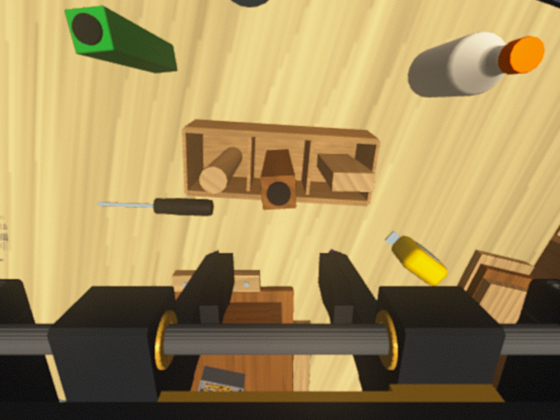

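The wrist view shows the leg's glide at about (278,193), between the dowel at (215,178) and the offcut at (350,178). The fingers straddle its column. I'll use the glide to check the position.

```bash
python3 - <<'E'
from h import *
d=pickle.load(open("w.pkl","rb"));p,a=glide(d,(258,178,300,210),70)
print(p,a,onz(d,*p,.178))
L=np.array([.4963,.2388]);e=np.array([np.cos(.28),np.sin(.28)]);n=np.array([-e[1],e[0]])
for k,c,z in(("dowel",(214,180),.149),("dowelL",(200,180),.149),("dowelR",(228,180),.149),("offL",(333,178),.134)):
    q=onz(d,*c,z)[:2]-L;print(k,q@e,q@n)
E
python3 -m pendant '[0.52,0.036,0.017,1,0,0,0, 0.52,0.036,0.017,1,0,0,0, 0.52,0.036,0.017,0.1,0,0,0, 0.52,0.036,0.017,0.1,0,0,0, 0.52,0.036,0.017,0.1,0,0,0]' >/dev/null & sleep 0; kill $! 2>/dev/null; true
```

```text
[281.06666667 184.26666667] 15 [0.49522286 0.24907725 0.178     ]
dowel -0.06463497744765433 0.007215004933297449
dowelL -0.07860069199333962 0.0072546465207914985
dowelR -0.05067072332941663 0.007175367491216945
offL 0.0567413040273084 0.005339762925622486
```

```bash
python3 - <<'E'
from h import *
from plant import r
go(r,[.4963,.2388,.12],1.85)
d=pickle.load(open("w.pkl","rb"))
for th in(55,62,90,100):
    p,a=glide(d,(262,180,296,206),th,35)
    print(th,p,a,onz(d,*p,.178))
E
```

```text
t 2.95 tcp [0.4956 0.2323 0.2983] q [-0.14  0.57 -0.64  1.71  0.4   1.   -0.65] F [ 0.7 -0.9 -0.4] shift [0.042 0.018 1.189] turn [-0.001  0.001 -0.002]Traceback (most recent call last):
  File "<stdin>", line 6, in <module>
  File "h.py", line 17, in glide
    n,l,s,c=cv2.connectedComponentsWithStats(m);i=1+s[1:,4].argmax();return c[i]+[x0,y0],s[i,4]
                                                    ~~~~~~~~~~~~~~^^
ValueError: attempt to get argmax of an empty sequence
```

```bash
python3 - <<'E'
from h import *
d=pickle.load(open("w.pkl","rb"));print(d["img"][193,262:298].tolist())
for p in((278,193),(277.5,193.5)):print(onz(d,*p,.178))
print(*[onz(d,*p,.174).round(4) for p in((262,208),(296,208))])
E
python3 -m pendant '[0.52,0.042,0.018,0.5,0,0,0, 0.52,0.042,0.018,0.5,0,0,0, 0.52,0.042,0.018,0.5,0,0,0, 0.52,0.042,0.018,0.5,0,0,0]'
```

```text
[[158, 97, 46], [158, 98, 46], [158, 100, 45], [151, 97, 47], [115, 76, 43], [75, 57, 37], [67, 53, 39], [65, 55, 37], [63, 50, 34], [63, 49, 35], [65, 53, 40], [65, 51, 40], [68, 55, 42], [63, 52, 36], [65, 53, 39], [64, 52, 36], [66, 53, 39], [66, 52, 38], [68, 52, 40], [67, 54, 39], [61, 48, 37], [64, 50, 36], [66, 51, 39], [64, 51, 36], [65, 53, 38], [68, 54, 39], [64, 49, 36], [65, 51, 35], [99, 68, 40], [138, 88, 45], [157, 101, 51], [158, 102, 50], [153, 98, 44], [142, 89, 42], [129, 85, 40], [126, 85, 45]]
[0.49481922 0.2404262  0.178     ]
[0.49451099 0.2398448  0.178     ]
[0.4847 0.2211 0.174 ] [0.5155 0.2298 0.174 ]
clock: 3.35
tool_pos: [0.4969, 0.2396, 0.2242]
eef_rot: [0.603, 0.798, -0.0, 0.0]
contact_force: [0.2, 0.4, 0.1]
opening: 0.518
finger_force: 0.0
```

```bash
python3 -m pendant '[0.52,0,-0.006,0.2,0,0,0, 0.52,0,-0.006,0.4,0,0,0, 0.52,0,-0.006,0.55,0,0,0, 0.52,0,-0.006,0.695,0,0,0, 0.52,0,-0.006,0.695,0,0,0]'
python3 - <<'E'
from h import *
from plant import r
go(r,[.4955,.2395,.12],1.85)
d=r.snapshot("wrist");pickle.dump(d,open("w.pkl","wb"));s=r.snapshot("side");cv2.imwrite("pics/w2.png",np.hstack([d["img"][100:400,80:480,::-1],cv2.resize(s["img"][120:300,180:420,::-1],(400,300))]))
E
```

```text
clock: 3.85
tool_pos: [0.4959, 0.2395, 0.1191]
eef_rot: [0.602, 0.798, -0.001, 0.0]
contact_force: [-1.0, -0.4, 1.1]
opening: 0.516
finger_force: 0.0
t 3.85 tcp [0.4959 0.2395 0.1191] q [-0.25  0.8  -0.48  1.88  0.62  0.61 -0.85] F [-1.  -0.4  1.1] shift [ 0.001 -0.002 -0.006] turn [-0.001  0.001 -0.001]
```

View pics/w2.png

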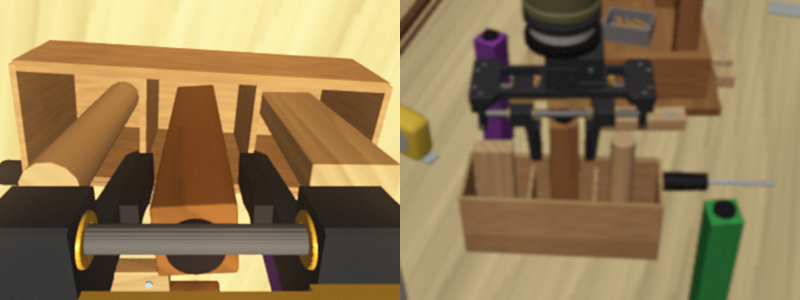

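The leg stands centred between the fingers, at about (200,180) in the left half. The dowel and offcut are clear, so I'll grip.

```bash
python3 -m pendant '[0.2,0,0,0,0,0,0, 0.2,0,0,0,0,0,0, 0.2,0,0,0,0,0,0, 0.2,0,0,0,0,0,0, 0.2,0,0,0,0,0,0, 0.2,0,0,0,0,0,0]' 40
python3 -m pendant '[0.2,0,0,-0.15,0,0,0, 0.2,0,0,-0.3,0,0,0, 0.2,0,0,-0.5,0,0,0, 0.2,0,0,-0.7,0,0,0, 0.2,0,0,-0.9,0,0,0, 0.2,0,0,-1,0,0,0, 0.2,0,0,-1,0,0,0]'
```

```text
clock: 4.55
tool_pos: [0.4967, 0.241, 0.121]
eef_rot: [0.602, 0.799, 0.001, 0.001]
contact_force: [-0.8, -1.4, 7.2]
opening: 0.363
finger_force: 39.4
clock: 5.25
tool_pos: [0.4968, 0.2415, 0.2719]
eef_rot: [0.602, 0.799, 0.002, 0.001]
contact_force: [0.8, -0.8, -1.5]
opening: 0.366
finger_force: 39.4
```

```bash
python3 -m pendant '[0.2,0,0,-0.2,0,0,0, 0.2,0,0,-0.35,0,0,0, 0.2,0,0,-0.35,0,0,0, 0.2,0,0,-0.35,0,0,0]'
python3 - <<'E'
from h import *
from plant import r
go(r,[.543,-.025,.32],1.85)
im=[]
for n in("scene","side"):
    d=r.snapshot(n);pickle.dump(d,open(n+"2.pkl","wb"))
    T=d["cam_to_world"];p=T[:3,:3].T@(np.array([.497,.2415,.26])-T[:3,3]);K=d["mtx"];u=int(K[0,2]-K[0,0]*p[0]/p[2]);v=int(K[1,2]+K[1,1]*p[1]/p[2]);print(n,u,v)
    im.append(cv2.resize(d["img"][v-40:v+60,u-40:u+40,::-1],None,fx=5,fy=5,interpolation=cv2.INTER_CUBIC))
cv2.imwrite("pics/g.png",np.hstack(im))
E
```

```text
clock: 5.65
tool_pos: [0.4954, 0.24, 0.3208]
eef_rot: [0.602, 0.799, -0.001, -0.0]
contact_force: [-0.4, -0.6, -1.3]
opening: 0.359
finger_force: 39.4
t 5.65 tcp [0.4954 0.24   0.3208] q [-0.14  0.55 -0.66  1.67  0.38  1.05 -0.64] F [-0.4 -0.6 -1.3] shift [-1.786 -0.182  0.007] turn [-0.001  0.001  0.   ]
scene 312 104
side 276 150
```

View pics/g.png

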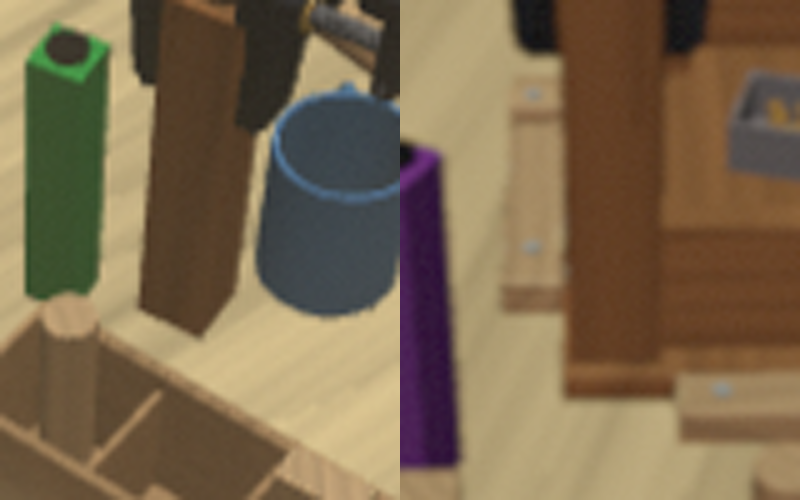

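```bash
python3 - <<'E'
from h import *
S=pickle.load(open("scene2.pkl","rb"));D=pickle.load(open("side2.pkl","rb"))
for z in(.200,.205,.21):
    P=[onz(S,*p,z)[:2] for p in((300,125.4),(312.6,131.4),(319,122.4))]
    print(z,((P[0]+P[2])/2).round(4),[np.round([np.hypot(*v),np.arctan2(v[1],v[0])],4).tolist() for v in(P[1]-P[0],P[2]-P[1])])
    Q=[onz(D,236+(x-400)/5,110+362/5,z)[:2] for x in(570,658)];print("  side",*[q.round(4) for q in Q])
print(tri(S,(312.6,131.4),D,(236+170/5,110+362/5)),tri(S,(300,125.4),D,(236+258/5,110+362/5)))
E
```

```text
0.2 [0.4942 0.2413] [[0.0316, 0.3066], [0.0298, 1.9118]]
  side [0.5054 0.2524] [0.4762 0.2443]
0.205 [0.4973 0.238 ] [[0.0314, 0.3066], [0.0296, 1.9118]]
  side [0.5035 0.2585] [0.4746 0.2504]
0.21 [0.5004 0.2347] [[0.0312, 0.3066], [0.0294, 1.9118]]
  side [0.5015 0.2645] [0.4729 0.2566]
[0.50883563 0.23907689 0.18947641] [0.47864812 0.22977312 0.18908601]
```

```bash
python3 -m pendant '[0.2,-0.2,-0.02,0,0,0,0, 0.2,-0.45,-0.05,0,0,0,0, 0.2,-0.7,-0.08,0,0,0,0, 0.2,-0.95,-0.1,0,0,0,0, 0.2,-0.95,-0.1,0,0,0,0]'
python3 -m pendant '[0.2,-0.25,-0.03,0,0,0,0, 0.2,-0.5,-0.06,0,0,0,0, 0.2,-0.75,-0.1,0,0,0,0, 0.2,-0.87,-0.115,0,0,0,0, 0.2,-0.87,-0.115,0,0,0,0, 0.2,-0.87,-0.115,0,0,0,0, 0.2,-0.87,-0.115,0,0,0,0]'
python3 - <<'E'
from h import *
from plant import r
go(r,[.543,-.025,.235],1.85)
E
```

```text
clock: 6.25
tool_pos: [0.5212, 0.0918, 0.3196]
eef_rot: [0.606, 0.796, -0.003, 0.0]
contact_force: [1.0, -1.2, -1.4]
opening: 0.366
finger_force: 39.4
clock: 6.95
tool_pos: [0.5397, -0.0284, 0.3217]
eef_rot: [0.6, 0.8, 0.0, -0.001]
contact_force: [0.4, 0.2, -2.4]
opening: 0.361
finger_force: 39.4
t 6.95 tcp [ 0.5397 -0.0284  0.3217] q [ 0.38  0.54 -0.67  1.69  0.38  1.04 -0.13] F [ 0.4  0.2 -2.4] shift [0.015 0.028 0.578] turn [-0.    -0.001  0.002]
```

```bash
python3 -m pendant '[0.2,-0.02,-0.005,0.2,0,0,0, 0.2,-0.02,-0.005,0.4,0,0,0, 0.2,-0.02,-0.005,0.56,0,0,0, 0.2,-0.02,-0.005,0.56,0,0,0, 0.2,-0.02,-0.005,0.56,0,0,0]'
python3 - <<'E'
from h import *
from plant import r
go(r,[.543,-.025,.135],1.85)
im=[]
for n in("scene","side"):
    d=r.snapshot(n);pickle.dump(d,open(n+"3.pkl","wb"))
    T=d["cam_to_world"];p=T[:3,:3].T@(np.array([.54,-.03,.13])-T[:3,3]);K=d["mtx"];u=int(K[0,2]-K[0,0]*p[0]/p[2]);v=int(K[1,2]+K[1,1]*p[1]/p[2]);print(n,u-40,v-50)
    im.append(cv2.resize(d["img"][v-50:v+50,u-40:u+40,::-1],None,fx=5,fy=5,interpolation=cv2.INTER_CUBIC))
cv2.imwrite("pics/d.png",np.hstack(im))
E
```

```text
clock: 7.45
tool_pos: [0.5404, -0.0322, 0.2384]
eef_rot: [0.601, 0.799, 0.0, -0.0]
contact_force: [0.6, 0.8, -1.7]
opening: 0.363
finger_force: 39.4
t 7.45 tcp [ 0.5404 -0.0322  0.2384] q [ 0.35  0.63 -0.61  1.81  0.47  0.85 -0.21] F [ 0.6  0.8 -1.7] shift [0.041 0.03  0.69 ] turn [ 0.    -0.     0.002]
scene 184 173
side 251 80
```

View pics/d.png

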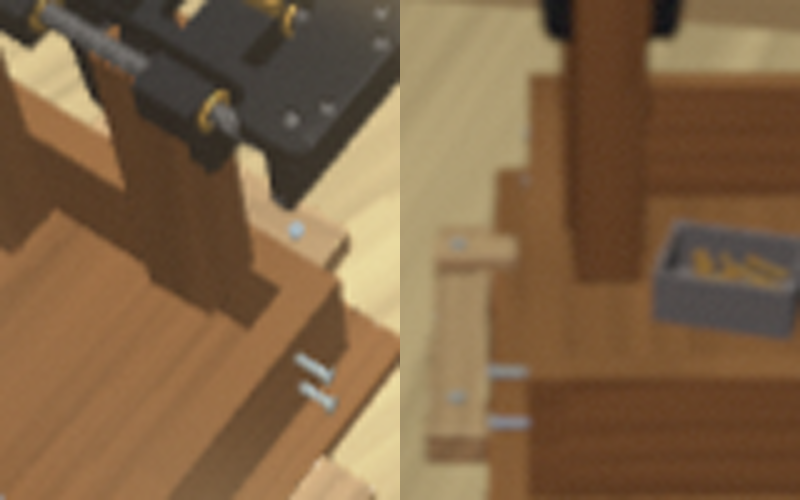

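The leg hangs upright over the empty corner, its lower end at scene crop (210,310), about 5 mm clear of both rails.

```bash
python3 -m pendant '[0.2,0,0,0.15,0,0,0, 0.2,0,0,0.3,0,0,0, 0.2,0,0,0.45,0,0,0, 0.2,0,0,0.5,0,0,0, 0.2,0,0,0.5,0,0,0, 0.2,0,0,0.5,0,0,0]'
python3 -m pendant '[0.2,0,0,0.05,0,0,0, 0.2,0,0,0.1,0,0,0, 0.2,0,0,0.13,0,0,0, 0.2,0,0,0.16,0,0,0, 0.2,0,0,0.16,0,0,0, 0.2,0,0,0.16,0,0,0]'
python3 - <<'E'
from h import *
from plant import r
go(r,[.543,-.025,.135],1.85)
E
```

```text
clock: 8.15
tool_pos: [0.5413, -0.0334, 0.1643]
eef_rot: [0.602, 0.799, 0.001, 0.001]
contact_force: [0.3, 0.1, -0.9]
opening: 0.363
finger_force: 39.4
clock: 8.75
tool_pos: [0.5402, -0.0337, 0.1389]
eef_rot: [0.602, 0.799, -0.0, -0.0]
contact_force: [0.7, 0.5, -1.7]
opening: 0.36
finger_force: 39.4
t 8.75 tcp [ 0.5402 -0.0337  0.1389] q [ 0.28  0.77 -0.51  1.9   0.61  0.63 -0.33] F [ 0.7  0.5 -1.7] shift [0.051 0.034 0.026] turn [-0. -0.  0.]
```

```bash
cat >st.py <<'E'
from h import *
from plant import r
s=r.get_state();e=np.array([np.cos(.281),np.sin(.281)]);n=np.array([-e[1],e[0]])
p=s["tool_pos"][:2]-[.543,-.025];F=s["contact_force"]
Rr=R.from_quat(s["eef_rot"]).inv()*R.from_euler("z",1.852)*R.from_euler("x",np.pi)
print("t",round(s["clock"],2),"off mm",(p@e*1e3).round(1),(p@n*1e3).round(1),"z",s["tool_pos"][2].round(4),"Fstool",(F[:2]@e).round(1),(F[:2]@n).round(1),F[2].round(1),"grip",s["finger_force"],"turn",Rr.as_rotvec().round(4),"M",s["moment"].round(2))
E
P='python3 st.py'
python3 -m pendant '[0.2,0.01,0,0,0,0,0, 0.2,0.02,0,0,0,0,0, 0.2,0.03,0,0,0,0,0, 0.2,0.03,0,0,0,0,0]' >/dev/null; $P
python3 -m pendant '[0.2,0.007,0,0,0,0,0, 0.2,0.014,0,0,0,0,0, 0.2,0.014,0,0,0,0,0, 0.2,0.014,0,0,0,0,0]' >/dev/null; $P
python3 -m pendant '[0.2,0.005,0,0,0,0,0, 0.2,0.01,0,0,0,0,0, 0.2,0.01,0,0,0,0,0, 0.2,0.01,0,0,0,0,0]'>/dev/null; $P
```

```text
t 9.15 off mm -5.0 -2.7 z 0.1391 Fstool -0.7 -0.9 -1.6 grip 39.448556130646466 turn [ 0.0003 -0.0001 -0.0012] M [-0.05 -0.09 -0.01]
t 9.55 off mm -5.1 -1.1 z 0.139 Fstool 0.4 -0.4 -1.6 grip 39.44854273561759 turn [-0.      0.0001 -0.0018] M [-0.01 -0.09  0.04]
t 9.95 off mm -5.1 0.4 z 0.1389 Fstool -0.1 -0.3 -1.5 grip 39.44840349212427 turn [-0.      0.0001 -0.0018] M [-0.07 -0.08 -0.01]
```

```bash
P='python3 st.py'
python3 -m pendant '[0.2,0.005,0,0,0,0,0, 0.2,0.008,0,0,0,0,0, 0.2,0.008,0,0,0,0,0]' >/dev/null; $P
python3 -m pendant '[0.2,0.005,0,0,0,0,0, 0.2,0.008,0,0,0,0,0, 0.2,0.008,0,0,0,0,0]' >/dev/null; $P
```

```text
t 10.25 off mm -5.1 1.8 z 0.139 Fstool 0.2 0.1 -1.0 grip 39.44854874682278 turn [ 0.0001 -0.     -0.0015] M [-0.02 -0.12 -0.01]
t 10.55 off mm -5.1 2.2 z 0.139 Fstool 0.2 -1.4 -1.4 grip 39.42801064714786 turn [-0.      0.001  -0.0023] M [-0.53 -0.29 -0.04]
```

```bash
P='python3 st.py'
python3 -m pendant '[0.2,0,0.01,0,0,0,0, 0.2,0,0.02,0,0,0,0, 0.2,0,0.02,0,0,0,0, 0.2,0,0.02,0,0,0,0]' >/dev/null; $P
python3 -m pendant '[0.2,0,0.005,0,0,0,0, 0.2,0,0.01,0,0,0,0, 0.2,0,0.01,0,0,0,0]' >/dev/null; $P
python3 -m pendant '[0.2,0,0.004,0,0,0,0, 0.2,0,0.007,0,0,0,0, 0.2,0,0.007,0,0,0,0]' >/dev/null; $P
```

```text
t 10.95 off mm -2.3 2.3 z 0.1388 Fstool -0.8 -3.2 -1.7 grip 39.42868655818529 turn [-0.0005  0.0007 -0.0023] M [-0.86 -0.2  -0.01]
t 11.25 off mm -0.9 2.4 z 0.1389 Fstool -1.7 -3.0 -2.4 grip 39.43366382595741 turn [-0.0006  0.0006 -0.0021] M [-1.1  -0.03 -0.07]
t 11.55 off mm -0.3 2.5 z 0.1389 Fstool -2.9 -2.5 0.2 grip 39.418051207528606 turn [-0.0016  0.0007 -0.0021] M [-1.33  0.41 -0.09]
```

```bash
P='python3 st.py'
python3 -m pendant '[0.2,0,0,0.006,0,0,0, 0.2,0,0,0.012,0,0,0, 0.2,0,0,0.012,0,0,0]' >/dev/null; $P
python3 -m pendant '[0.2,0,0,0.004,0,0,0, 0.2,0,0,0.008,0,0,0, 0.2,0,0,0.008,0,0,0]' >/dev/null; $P
python3 -m pendant '[0.2,0,0,0.004,0,0,0, 0.2,0,0,0.008,0,0,0, 0.2,0,0,0.008,0,0,0]' >/dev/null; $P
```

```text
t 11.85 off mm -0.3 2.5 z 0.1372 Fstool -2.2 -5.4 1.0 grip 39.3895180812558 turn [-0.0015  0.0007 -0.0024] M [-1.3   0.45 -0.16]
t 12.15 off mm -0.3 2.5 z 0.1361 Fstool -3.4 -3.7 1.8 grip 39.38860131000638 turn [-0.0014  0.0007 -0.0024] M [-1.28  0.49 -0.14]
t 12.45 off mm -0.3 2.5 z 0.1351 Fstool -4.7 -3.0 4.3 grip 39.38933455542724 turn [-0.0014  0.001  -0.0024] M [-1.3   0.55 -0.1 ]
```

```bash
P='python3 st.py'
python3 -m pendant '[0.2,0,0,0.004,0,0,0, 0.2,0,0,0.007,0,0,0, 0.2,0,0,0.007,0,0,0]' >/dev/null; $P
python3 -m pendant '[0.2,0,0,0.003,0,0,0, 0.2,0,0,0.006,0,0,0, 0.2,0,0,0.006,0,0,0]' >/dev/null; $P
```

```text
t 12.75 off mm -0.3 2.4 z 0.1351 Fstool -6.6 -3.8 12.9 grip 39.39903154481726 turn [-0.001   0.0017 -0.0026] M [-1.38  1.18 -0.16]
t 13.05 off mm -0.3 2.5 z 0.135 Fstool -7.8 -3.8 20.0 grip 39.48928730746097 turn [-0.0008  0.0022 -0.0024] M [-1.38  1.72 -0.03]
```

```bash
P='python3 st.py'
python3 -m pendant '[0.2,0,0,-0.005,0,0,0, 0.2,0,0,-0.01,0,0,0, 0.2,0,0,-0.01,0,0,0, 0.2,0,0,-0.01,0,0,0]' >/dev/null; $P
python3 -m pendant '[0.2,0,0.003,0,0,0,0, 0.2,0,0.003,0,0,0,0, 0.2,0,0.003,0,0,0,0, 0.2,0,0.003,0,0,0,0]' >/dev/null; $P
```

```text
t 13.45 off mm -0.3 2.5 z 0.1351 Fstool -5.1 -3.5 6.7 grip 39.468418599155 turn [-0.0012  0.0012 -0.0023] M [-1.31  0.89 -0.11]
t 13.85 off mm -0.2 2.5 z 0.1351 Fstool -6.3 -3.1 8.2 grip 39.455979673780305 turn [-0.002   0.0013 -0.0024] M [-1.3   1.02 -0.08]
```

```bash
P='python3 st.py'
python3 -m pendant '[0.2,0,0.004,-0.002,0,0,0, 0.2,0,0.008,-0.002,0,0,0, 0.2,0,0.008,-0.002,0,0,0, 0.2,0,0.008,-0.002,0,0,0]' >/dev/null; $P
python3 - <<'E'
from h import *
from plant import r
im=[]
for n in("scene","side"):
    d=r.snapshot(n);pickle.dump(d,open(n+"4.pkl","wb"))
    T=d["cam_to_world"];p=T[:3,:3].T@(np.array([.54,-.03,.10])-T[:3,3]);K=d["mtx"];u=int(K[0,2]-K[0,0]*p[0]/p[2]);v=int(K[1,2]+K[1,1]*p[1]/p[2]);print(n,u-40,v-50)
    im.append(cv2.resize(d["img"][v-50:v+50,u-40:u+40,::-1],None,fx=5,fy=5,interpolation=cv2.INTER_CUBIC))
cv2.imwrite("pics/f.png",np.hstack(im))
E
$P
```

```text
t 14.25 off mm -0.1 2.5 z 0.1351 Fstool -7.4 -3.5 7.5 grip 39.40891295671463 turn [-0.0042  0.0012 -0.0027] M [-1.33  1.34 -0.13]
scene 186 180
side 251 91
t 14.35 off mm -0.1 2.5 z 0.1351 Fstool -6.8 -3.8 8.1 grip 39.408984244801104 turn [-0.0041  0.0013 -0.0027] M [-1.33  1.31 -0.14]
```

View pics/f.png

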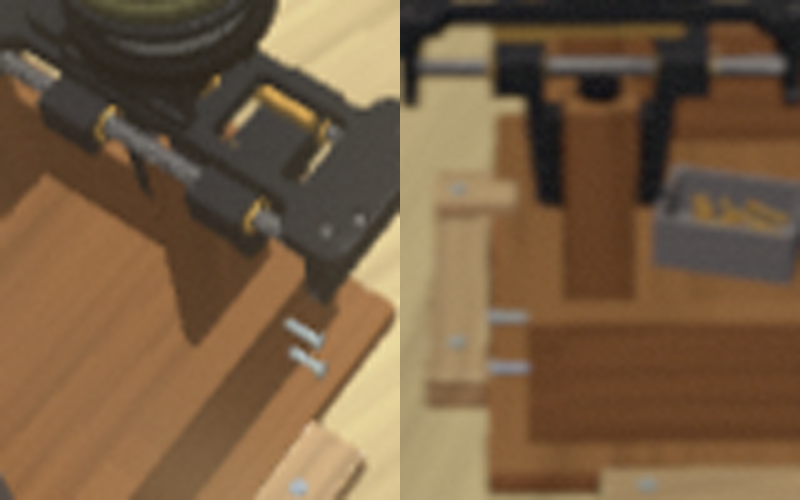

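```bash
P='python3 st.py'
python3 -m pendant '[0.2,0,0.005,-0.004,0,0,0, 0.2,0,0.01,-0.004,0,0,0, 0.2,0,0.015,-0.004,0,0,0, 0.2,0,0.015,-0.004,0,0,0, 0.2,0,0.015,-0.004,0,0,0]' >/dev/null; $P
python3 -m pendant '[0.2,0,0.003,-0.002,0,0,0, 0.2,0,0.006,-0.002,0,0,0, 0.2,0,0.006,-0.002,0,0,0, 0.2,0,0.006,-0.002,0,0,0, 0.2,0,0.006,-0.002,0,0,0]' >/dev/null; $P
```

```text
t 14.85 off mm 0.2 2.6 z 0.1352 Fstool -10.1 -2.8 7.8 grip 39.40543871372938 turn [-0.0082  0.0012 -0.003 ] M [-1.36  2.   -0.21]
t 15.35 off mm 0.3 2.6 z 0.1352 Fstool -10.2 -2.3 8.2 grip 39.47991925757378 turn [-0.0098  0.0012 -0.0029] M [-1.37  2.23 -0.14]
```

```bash
P='python3 st.py'
python3 -m pendant '[0.2,0,0.002,-0.002,0,0,0, 0.2,0,0.002,-0.002,0,0,0, 0.2,0,0.002,-0.002,0,0,0, 0.2,0,0.002,-0.002,0,0,0, 0.2,0,0.002,-0.002,0,0,0]' >/dev/null; $P
python3 -m pendant '[0.2,0,0,0,0,0,0, 0.2,0,0,0,0,0,0, 0.2,0,0,0,0,0,0, 0.2,0,0,0,0,0,0, 0.2,0,0,0,0,0,0]' >/dev/null; $P
```

```text
t 15.85 off mm 0.4 2.6 z 0.1352 Fstool -10.7 -2.7 5.5 grip 39.4770886329934 turn [-0.0104  0.001  -0.0028] M [-1.37  2.2  -0.21]
t 16.35 off mm 0.4 2.6 z 0.1352 Fstool -10.1 -2.4 5.0 grip 39.477157881483436 turn [-0.0104  0.001  -0.0029] M [-1.44  2.18 -0.12]
```

The push is steady at about 10.5 N, the leg is seated and almost exactly upright, so I'm handing in.

```bash
python3 -c "
from plant import r
print(r.finish_job())"; python3 st.py
```

```text
the job is handed in; nothing more can be done
None
the job is handed in; nothing more can be done
```

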